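# Stack the washed mincer plates

### The arm

A 6-joint arm with a two-finger parallel gripper is mounted at the origin on a cart in front of the work surface, level with it; the furniture and walls round the work are solid. World frame = base frame: x ahead of the robot, y to its left, z up, the work surface at z = 0. Lengths are in m, angles in rad, forces in N, time in s.
With the tool pointing down it reaches from about 0.3 to 0.775 m from the base axis. Payload 14.6 kg.
Tool frame: the origin (TCP) lies at the very end of the fingers, on their centre line; the grasp point (between the pads) lies 19 mm behind it; z points along the fingers, y is the line along which they close (so a half turn about z gives the same grasp; the last joint's range is limited). The gripper opens to 94 mm and grips with 3 to 60 N. Pads are 16 mm wide; open, the fingers measure 119 mm over their backs; the gripper's body (75 mm by 177 mm) begins 78 mm behind the grasp point.
Start: joints at [-1.232, 0.3, 1.521, -0, 1.321, -0.067], TCP at [0.217, -0.505, 0.205] pointing down, gripper open.
Joint ranges: [-3.03, 3.03], [-0.79, 2.21], [0.23, 2.52], [-1.04, 4.18], [0, 3.07], [-2.55, 2.55]. Speed limits (rad/s): [2.22, 2.22, 2.57, 3.14, 3.14, 3.14].

### API

Orientations are given as [roll, pitch, yaw] about the fixed x, y, z axes, in that order (R = Rz(yaw) Ry(pitch) Rx(roll)).
In Python, from station import ctrl gives the robot as it stands. The module is installed in compiled form; this text tells all that it offers.
- The arm moves only by the tool step_arm, never from a script. Its argument "deltas" is a list of rows, each an object with "dp": the shift along the tool's x, y, z scaled (see below), a list of three; "twist": the turn about the tool's z scaled (see below). In form: [{"dp": [tx, ty, tz], "twist": twist}, ...]. A call has 1 to 12 rows; each row shifts and turns the commanded pose from where the row before left it, along the tool's axes as they then stand; what a row does not reach is not made up. The controller multiplies each number of a shift by 0.04 m and each number of a turn by 4 degrees. A row lasts 1/10 s, in which the tool goes at most 50 mm and 8.59 degrees, less where a joint would pass 70% of its speed; a pose out of reach is approached as far as the arm can. A call with a number of a shift or a turn outside -1 to 1 is refused whole. A call with a gripper value outside its range is refused whole. "gripper" is the opening, from -1 (shut) to 1 (fully open), set as the call begins (left out, the last holds). The fingers move at their own pace and stop on an object; "squeeze" is the grip in N (left out, the last holds). Time passes only in rows, so rows that do not move let the fingers close. It gives the time, the measured TCP pose, the force, the opening and the grip force at its end, in the units of the state.
- ctrl.get_obs(): the state, without advancing time (a new reading comes with each control period).
- ctrl.camera(name): name is "scene" or "top" or "wrist"; returns (picture, depth): 384x512x3 uint8, red, green, blue; 384x512 float32, m along the optical axis (not along the pixel's ray), 0 where there is no reading.
- ctrl.get_calibration(name): a dict with "fx", "fy", "cx", "cy" (pixels), "world_to_cam" (4x4, takes a point from world to camera coordinates); the wrist camera has in their place "hand_eye" (4x4, takes a point from camera to tool coordinates, whose origin is the TCP and whose axes are the flange's). Camera axes: x right, y down, z forward; pixel columns grow to the right and rows downward; lengths in m; the calibration is good to about 2 mm. A picture is of the moment at which its call begins: read the wrist's pose just before it. get_calibration takes no time and is no camera call.
- ctrl.hand_in(): hands the job in; it is judged then, once.
Trained networks look in the newest picture that a camera, given by its name, has taken for a name from the list of things; names that differ only in an ending like _2 or _b are one class to them, and where a whole thing is asked for, a point or a joint stands for the part that bears it (a point fixed in the world has none). Each returns a list of dicts, best first, with "conf" (0 to 1); they miss things now and then, are a little off and sometimes report something else, mostly with a low value. They report only what shows in the picture. A call takes as long as a camera call. They do not tell look-alikes from the thing itself.
- ctrl.spot_in(camera, label): "rect" ([left, top, right, bottom] as shares, 0 to 1, of the picture: columns of its width, rows of its height, round what is visible of it).
- ctrl.cut_out(camera, label): "pixels" (384x512 bool, what is visible of it) and "rect" ([left, top, right, bottom] as shares, 0 to 1, of the picture: columns of its width, rows of its height, round what is visible of it).
The state is a dict: "time_s": time; "qpos": joint angles; "joint_vel": joint speeds; "tau": joint torques, N m; "ee_pos": TCP position; "eef_rot": TCP orientation; "force": force on the tool from outside, world axes, zero at the start; "moment": the same for the moment, N m; "grip_width": finger opening in m; "grip_force": force on a finger pad.
Only numpy, scipy, OpenCV 4.12 (cv2) and the standard library are available. Lean on these libraries where they do the work, as an engineer would, in place of code of your own. Each camera call takes 0.05 s, during which the arm holds its last target. There are 200 camera calls.

### The job

Take the three washed mincer plates off the sloping draining stand and lay them one at a time in a neat stack in the middle of the round dish: first the plate with the three big openings, on it the one with the ring of larger holes, and on top the one with the many small holes. The plates must lie flat with their edges even all round; set them down rather than dropping them, and leave the dish and the other things where they stand.

Things in the scene. Friction and masses are not known exactly. Their poses are not given: they have to be found in the camera images.
- drain_stand: Fixed white draining stand, 300 mm wide (y). Its 100 mm long sheet rises 26 degrees towards its +x (away from the robot at yaw 0), its face 52 mm up at the middle. Origin on the table under it. Three places 98 mm apart along y; in each a mincer plate lies flat on the sheet, centre 4 mm up the slope from the middle line, against two 9 mm tall pins below it (22 mm to either side).
- plate_three: Flat steel mincer plate (disc) with three big 20 mm openings, 62 mm in diameter, 10 mm thick, 0.16 kg. Origin at the centre of its underside; z out of its upper face (leaning 26 degrees at the start, on the stand), x up the slope. Which plate is in which place varies. Grip it across its diameter.
- plate_coarse: Flat steel mincer plate (disc) with a ring of eight 11 mm holes, 62 mm in diameter, 10 mm thick, 0.16 kg. Origin at the centre of its underside; z out of its upper face (leaning 26 degrees at the start, on the stand), x up the slope. Which plate is in which place varies. Grip it across its diameter.
- plate_fine: Flat steel mincer plate (disc) with many small 3 mm holes, 62 mm in diameter, 10 mm thick, 0.16 kg. Origin at the centre of its underside; z out of its upper face (leaning 26 degrees at the start, on the stand), x up the slope. Which plate is in which place varies. Grip it across its diameter.
- dish: Loose round steel dish, 187 mm over its rim, standing on the table; its flat inner floor is 150 mm across and 5 mm above the table, the rim 14 mm high. Origin on the table at its centre, z up.
- tamper: Bystander: coffee tamper with a black knob, 58 mm across, 90 mm tall. Origin at the centre of its base.
- milk_pitcher: Bystander: steel milk jug with a handle, 90 x 127 mm, 104 mm tall. Origin at its base.
- cup: Bystander: grey-blue cup with a handle, 61 x 89 mm, 52 mm tall. Origin at its base.
Mind the look-alikes: they are no part of the job. What is shaped like the plate_fine but green or purple is not meant.

How it is judged:
By the outcome, as a careful person would: the job done as asked, in the order asked, and still so for the second after the job is handed in, with the robot touching nothing.
It also fails if it takes over 69 s, if anything falls off the work surface, if the arm or the gripper's body presses on something with over 40 N, if the wrist force passes 120 N, or if a joint passes its speed limit or range.

## Working session

There is one attempt and no reset: what is moved stays moved. The work goes in short steps, Python scripts to look and compute and a tool call to move; the robot and the scene stay as the last step left them, time stands still between calls to the robot, and variables do not carry over. Pictures are saved under pics/ and viewed, at most 10 in all, crops included, and the job is handed in when it is done.

Besides the shell and the picture viewer there is one more tool, called after "Call:" by a JSON object that holds its "name" and its "arguments", one argument or row to a line. step_arm: Moves the arm, as the interface text tells. Its arguments: {"type":"object","properties":{"deltas":{"type":"array"},"gripper":{"type":"number"},"squeeze":{"type":"number"}},"required":["deltas"]}

```bash
mkdir -p pics; cat > h.py <<'E'
from station import ctrl
import numpy as np, cv2
from scipy.spatial.transform import Rotation as R
def cal(n): 
    c=ctrl.get_calibration(n); return c
def cam2world(n,obs=None):
    c=cal(n)
    if n!='wrist': return np.linalg.inv(np.array(c['world_to_cam']))
    T=np.eye(4);T[:3,:3]=R.from_euler('xyz',obs['eef_rot']).as_matrix();T[:3,3]=obs['ee_pos']
    return T@np.array(c['hand_eye'])
def pts(n,depth,obs=None):
    c=cal(n);M=cam2world(n,obs)
    v,u=np.mgrid[:384,:512]
    P=np.stack([(u-c['cx'])/c['fx']*depth,(v-c['cy'])/c['fy']*depth,depth],-1)
    W=P@M[:3,:3].T+M[:3,3]; W[depth==0]=np.nan
    return W
E
cat > a.py <<'E'
from h import *
o=ctrl.get_obs();print(o)
for n in ['scene','top']:
    im,d=ctrl.camera(n); np.savez(n+'.npz',im=im,d=d); W=pts(n,d)
    cv2.imwrite(f'pics/{n}0.png',cv2.cvtColor(im,cv2.COLOR_RGB2BGR))
    for l in ['drain_stand','plate_three','plate_coarse','plate_fine','dish','tamper','milk_pitcher','cup']:
        for r in ctrl.cut_out(n,l)[:4]:
            m=r['pixels'];vv,uu=np.where(m)
            print(n,l,round(r['conf'],2),'px',uu.mean().round(),vv.mean().round(),m.sum(),np.nanmedian(W[m],0).round(3),np.nanpercentile(W[m],2,axis=0).round(3),np.nanpercentile(W[m],98,axis=0).round(3))
E
python3 a.py
```

```text
{'time_s': 0.0, 'qpos': array([-1.23160970e+00,  3.00506034e-01,  1.52156376e+00, -3.76978461e-05,
        1.32075304e+00, -6.66213037e-02]), 'joint_vel': array([-3.91464069e-04,  1.44208978e-03,  8.79737368e-05, -1.14910428e-03,
       -4.27994671e-04,  7.32724379e-04]), 'tau': array([-9.12296559e-05, -5.31805158e+01, -3.52738166e+01,  7.08310073e-02,
        2.43772828e-02, -9.96318317e-05]), 'ee_pos': array([ 0.21700558, -0.50508422,  0.20487451]), 'eef_rot': array([-3.14036277e+00, -4.54628428e-05,  4.05817248e-01]), 'force': array([ 0.34470458, -0.30723485,  0.49018293]), 'moment': array([ 0.01459235, -0.04040458, -0.01935727]), 'grip_force': 0.0, 'grip_width': 0.09385163481469468}
scene drain_stand 0.8 px 204.0 230.0 3688 [0.584 0.201 0.045] [0.529 0.017 0.001] [0.652 0.308 0.076]
scene plate_three 0.7 px 238.0 200.0 367 [0.573 0.064 0.061] [0.547 0.035 0.048] [0.598 0.094 0.076]
scene plate_coarse 0.57 px 181.0 240.0 620 [0.601 0.259 0.061] [0.576 0.23  0.046] [0.626 0.287 0.075]
scene plate_fine 0.86 px 290.0 234.0 405 [0.428 0.068 0.01 ] [ 0.4    0.034 -0.   ] [0.457 0.093 0
[... 1042 characters left out ...]
ine 0.8 px 245.0 237.0 307 [0.431 0.063 0.009] [ 0.403  0.038 -0.003] [0.458 0.09  0.014]
top plate_fine 0.77 px 215.0 182.0 348 [0.588 0.158 0.062] [0.563 0.129 0.046] [0.613 0.189 0.076]
top plate_fine 0.58 px 212.0 230.0 301 [0.451 0.166 0.01 ] [ 0.424  0.138 -0.001] [0.478 0.192 0.014]
top dish 0.82 px 351.0 235.0 2906 [ 0.445 -0.265  0.006] [ 0.364 -0.348  0.001] [ 0.53  -0.178  0.015]
top tamper 0.54 px 323.0 146.0 284 [ 0.719 -0.174  0.018] [ 0.702 -0.202  0.008] [ 0.748 -0.156  0.091]
top milk_pitcher 0.65 px 366.0 151.0 1020 [ 0.713 -0.316  0.052] [ 0.66  -0.35  -0.001] [ 0.775 -0.265  0.105]
top cup 0.95 px 149.0 251.0 422 [0.377 0.35  0.025] [0.346 0.313 0.003] [0.421 0.369 0.053]
```

```bash
python3 - <<'E'
import numpy as np,cv2
s=np.load('scene.npz')['im'];t=np.load('top.npz')['im']
a=cv2.resize(s[180:290,140:320],(800,489),interpolation=cv2.INTER_CUBIC)
cv2.imwrite('pics/crop.png',a[...,::-1])
E
```

```text
(no output)
```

View pics/scene0.png

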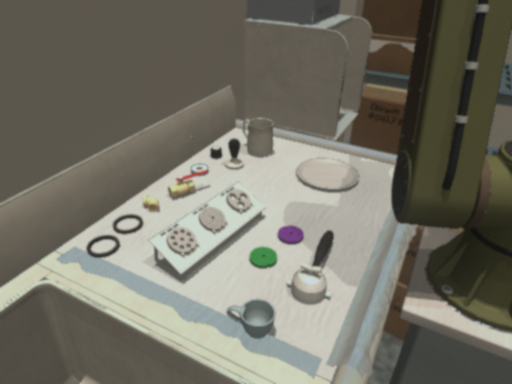

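View pics/crop.png

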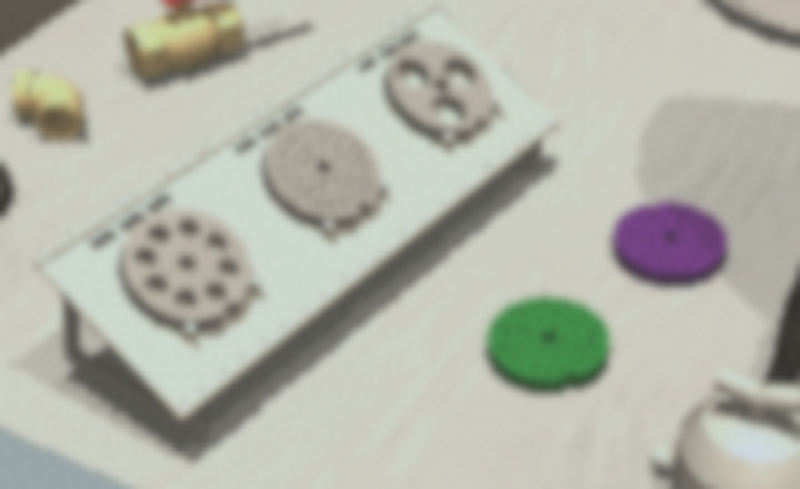

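View pics/top0.png

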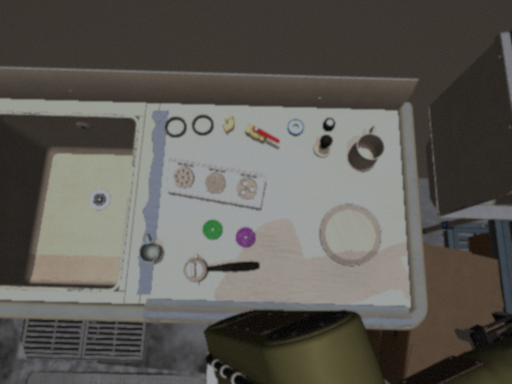

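The picture shows three grey plates on the stand. At scene pixel (238,200) is the three-opening plate, at (212,219) the fine one and at (181,240) the coarse one. The dish is at (328,173).

Possible confusions for plate_fine: grey (212,219), purple (290,234), green (262,257). I choose the grey one at (212,219), and the close crop confirms its many small holes. The order along the stand from −y to +y is three, fine, coarse.

Next I turn the tool to the stand's yaw (about −0.143) and hover over the plates for a wrist measurement.

Call:
{"name": "step_arm", "arguments": {
  "deltas": [
    {"dp": [0, 0, 0], "twist": 0.98},
    {"dp": [0, 0, 0], "twist": 0.98},
    {"dp": [0, 0, 0], "twist": 0.98},
    {"dp": [0, 0, 0], "twist": 0.98},
    {"dp": [0, 0, 0], "twist": 0.98},
    {"dp": [0, 0, 0], "twist": 0.98},
    {"dp": [0, 0, 0], "twist": 0.98},
    {"dp": [0, 0, 0], "twist": 0.98}
  ],
  "gripper": 1
}}

```text
time_s: 1.7
ee_pos: [0.2171, -0.5053, 0.2055]
eef_rot: [-3.142, 0.0, -0.144]
force: [0.8, 0.2, -0.3]
grip_width: 0.0941
grip_force: 0.0
```

Call:
{"name": "step_arm", "arguments": {
  "deltas": [
    {"dp": [0.4, -0.9, 0], "twist": 0},
    {"dp": [0.4, -0.9, 0], "twist": 0},
    {"dp": [0.4, -0.9, 0], "twist": 0},
    {"dp": [0.4, -0.9, 0], "twist": 0},
    {"dp": [0.4, -0.9, 0], "twist": 0},
    {"dp": [0.4, -0.9, 0], "twist": 0},
    {"dp": [0.4, -0.9, 0], "twist": 0},
    {"dp": [0.4, -0.9, 0], "twist": 0},
    {"dp": [0.4, -0.9, 0], "twist": 0}
  ]
}}

```text
time_s: 2.6
ee_pos: [0.406, -0.2034, 0.2057]
eef_rot: [3.141, -0.0, -0.142]
force: [1.3, -1.4, 0.5]
grip_width: 0.0939
grip_force: 0.0
```

Call:
{"name": "step_arm", "arguments": {
  "deltas": [
    {"dp": [0.4, -0.9, 0], "twist": 0},
    {"dp": [0.4, -0.9, 0], "twist": 0},
    {"dp": [0.4, -0.9, 0], "twist": 0},
    {"dp": [0.4, -0.9, 0], "twist": 0},
    {"dp": [0.4, -0.9, 0], "twist": 0},
    {"dp": [0.4, -0.9, 0], "twist": 0},
    {"dp": [0.3, -0.9, 0], "twist": 0},
    {"dp": [0, -0.9, 0], "twist": 0},
    {"dp": [0, 0, 0], "twist": 0},
    {"dp": [0, 0, 0], "twist": 0}
  ]
}}

```text
time_s: 3.6
ee_pos: [0.5528, 0.0654, 0.2052]
eef_rot: [3.141, 0.0, -0.14]
force: [0.1, -1.0, -0.6]
grip_width: 0.0941
grip_force: 0.0
```

```bash
cat > m.py <<'E'
from h import *
import sys
def circ(P):  # fit plane to points then circle to boundary via minEnclosing
    c=np.nanmedian(P,0); 
    for _ in range(3):
        U,S,V=np.linalg.svd(P-P.mean(0),full_matrices=False); n=V[2]*np.sign(V[2][2]); r=(P-P.mean(0))@n
        P=P[abs(r)<max(.0015,2*r.std())]
    e1=np.cross([0,1,0],n);e1/=np.linalg.norm(e1);e2=np.cross(n,e1);m=P.mean(0)
    q=np.c_[(P-m)@e1,(P-m)@e2].astype(np.float32)
    h=cv2.convexHull(q)[:,0]
    ce,ax,_=cv2.fitEllipse(h)
    return m+e1*ce[0]+e2*ce[1],n,ax
if __name__=='__main__':
    o=ctrl.get_obs();im,d=ctrl.camera('wrist');W=pts('wrist',d,o);np.savez('w.npz',im=im,d=d,W=W)
    cv2.imwrite(f'pics/{sys.argv[1]}.png',im[...,::-1])
    for l in ['plate_three','plate_fine','plate_coarse','dish'] :
        for r in ctrl.cut_out('wrist',l)[:3]:
            m=r['pixels']; P=W[m];P=P[~np.isnan(P[:,0])]
            if len(P)<50: continue
            c,n,ax=circ(P); print(l,round(r['conf'],2),[round(x,2) for x in r['rect']],c.round(4),'n',n.round(3),'tilt',np.degrees(np.arccos(n[2])).round(1),'dir',np.degrees(np.arctan2(-n[1],-n[0])).round(1),'ax',np.round(ax,4))
E
python3 m.py w1
python3 - <<'E'
from h import *
from m import circ
for n in ['scene','top']:
    z=np.load(n+'.npz');W=pts(n,z['d'])
    for (u,v) in ([(238,200),(212,219),(181,240)] if n=='scene' else [(246,188),(215,182),(183,177)]):
        pass
    im,d=ctrl.camera(n);
    for l in ['plate_three','plate_coarse','plate_fine']:
        for r in ctrl.cut_out(n,l)[:3]:
            P=W[r['pixels']];P=P[~np.isnan(P[:,0])];c,nn,ax=circ(P);print(n,l,c.round(4),nn.round(2),np.round(ax,3))
z=np.load('top.npz');W=pts('top',z['d']);r=ctrl.cut_out('top','dish')[0];P=W[r['pixels']]
h=cv2.convexHull(P[:,:2].astype(np.float32));print('dish',cv2.minEnclosingCircle(h),cv2.fitEllipse(h))
z=np.load('scene.npz');W=pts('scene',z['d'])
E
```

```text
plate_three 0.96 [0.43, 0.33, 0.57, 0.48] [0.572  0.0633 0.0637] n [-0.428  0.064  0.902] tilt 25.6 dir -8.5 ax [0.0613 0.063 ]
plate_fine 0.84 [0.48, 0.63, 0.58, 0.76] [0.4301 0.062  0.0109] n [ 0.004 -0.001  1.   ] tilt 0.2 dir 163.3 ax [0.0613 0.0617]
plate_fine 0.83 [0.23, 0.33, 0.36, 0.48] [0.5864 0.1598 0.0638] n [-0.43   0.061  0.901] tilt 25.8 dir -8.1 ax [0.0616 0.0629]
plate_fine 0.75 [0.32, 0.61, 0.41, 0.74] [0.4509 0.1653 0.0109] n [ 0.008 -0.004  1.   ] tilt 0.5 dir 155.5 ax [0.0602 0.063 ]
plate_coarse 0.79 [0.03, 0.32, 0.17, 0.47] [0.6008 0.2571 0.0635] n [-0.425  0.05   0.904] tilt 25.3 dir -6.7 ax [0.0615 0.0647]
dish 0.58 [0.91, 0.41, 0.99, 0.72] [ 0.4479 -0.2042  0.0068] n [-0.006 -0.153  0.988] tilt 8.8 dir 87.6 ax [0.0745 0.1401]
scene plate_three [0.5723 0.0645 0.0616] [-0.43  0.06  0.9 ] [0.061 0.065]
scene plate_coarse [0.6011 0.2583 0.0626] [-0.44  0.07  0.9 ] [0.061 0.063]
scene plate_fine [0.4295 0.0636 0.0099] [-0.    0.02  1.  ] [0.06  0.065]
scene plate_fine [0.5858 0.1625 0.0623] [-0.44  0.07  0.89] [0.06  0.062]
scene plate_fine [0.4509 0.1678 0.0102] [-0.    0.01  1.  ] [0.061 0.063]
top plate_three [ 0.7358 -0.1888  0.0412] [-0.58 -0.81  0.04] [0.094 0.131]
top plate_coarse [0.6013 0.2554 0.0623] [-0.44  0.06  0.9 ] [0.057 0.065]
dish ((0.44953110814094543, -0.26492831110954285), 0.097482830286026) ((0.45150914788246155, -0.2621977627277374), (0.1851610690355301, 0.20393957197666168), 122.35908508300781)
```

View pics/w1.png

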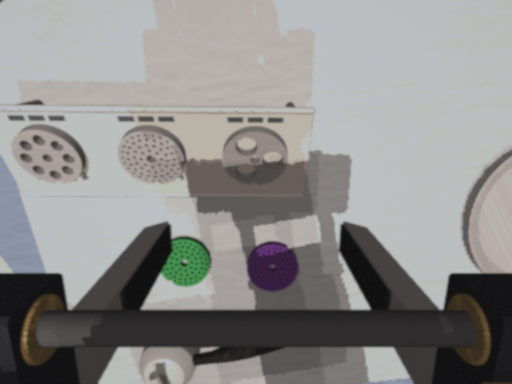

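The wrist view shows the three plate at (253,155), fine at (150,155) and coarse at (48,153). The fitted tilt is about 25.7°, and the face height of 62.7 mm matches the text once I take off the 1 mm offset seen on the green plate. The scene camera gives the same positions. Next I descend over plate_three.

Call:
{"name": "step_arm", "arguments": {
  "deltas": [
    {"dp": [0.25, 0, 0.4], "twist": 0},
    {"dp": [0.25, -0.02, 0.8], "twist": 0},
    {"dp": [0, 0, 0.8], "twist": 0},
    {"dp": [0, 0, 0.8], "twist": 0},
    {"dp": [0, 0, 0.4], "twist": 0},
    {"dp": [0, 0, 0], "twist": 0}
  ],
  "gripper": 1,
  "squeeze": 15
}}

```text
time_s: 4.9
ee_pos: [0.5716, 0.0629, 0.0751]
eef_rot: [3.141, 0.004, -0.142]
force: [0.7, -0.4, 0.7]
grip_width: 0.0939
grip_force: 0.0
```

```bash
python3 - <<'E'
from h import *
o=ctrl.get_obs();print(o['ee_pos'],o['eef_rot'],o['force'])
E
```

```text
[0.57162723 0.06291911 0.0751405 ] [ 3.14080129  0.00411027 -0.14152619] [ 0.73170179 -0.39681514  0.68245295]
```

Call:
{"name": "step_arm", "arguments": {
  "deltas": [
    {"dp": [0.03, 0, 0.22], "twist": 0},
    {"dp": [0, 0, 0.22], "twist": 0},
    {"dp": [0, 0, 0], "twist": 0}
  ]
}}

```text
time_s: 5.2
ee_pos: [0.5737, 0.0628, 0.0592]
eef_rot: [3.141, 0.001, -0.142]
force: [-0.1, 0.5, 0.1]
grip_width: 0.0938
grip_force: 0.0
```

Call:
{"name": "step_arm", "arguments": {
  "deltas": [
    {"dp": [0, 0, 0], "twist": 0},
    {"dp": [0, 0, 0], "twist": 0},
    {"dp": [0, 0, 0], "twist": 0},
    {"dp": [0, 0, 0], "twist": 0},
    {"dp": [0, 0, 0], "twist": 0}
  ],
  "gripper": -1
}}

```text
time_s: 5.7
ee_pos: [0.5741, 0.0628, 0.0601]
eef_rot: [-3.141, -0.0, -0.142]
force: [-0.8, 0.3, 1.0]
grip_width: 0.0615
grip_force: 15.0
```

Call:
{"name": "step_arm", "arguments": {
  "deltas": [
    {"dp": [0, 0, -0.3], "twist": 0},
    {"dp": [0, 0, -0.6], "twist": 0},
    {"dp": [0, 0, -0.6], "twist": 0},
    {"dp": [-0.1, 0.6, 0], "twist": 0},
    {"dp": [-0.15, 0.8, 0], "twist": 0},
    {"dp": [-0.2, 0.9, 0], "twist": 0},
    {"dp": [-0.2, 0.9, 0.4], "twist": 0},
    {"dp": [0, 0, 0.8], "twist": 0},
    {"dp": [0, 0, 0.8], "twist": 0},
    {"dp": [0, 0, 0.3], "twist": 0},
    {"dp": [0, 0, 0], "twist": 0}
  ]
}}

```text
time_s: 6.8
ee_pos: [0.5297, -0.0601, 0.0272]
eef_rot: [-3.142, 0.002, -0.141]
force: [-0.6, -0.0, -0.9]
grip_width: 0.0612
grip_force: 15.0
```

```bash
python3 m.py w2; python3 -c "
from station import ctrl;o=ctrl.get_obs();print(o['ee_pos'],o['force'],o['grip_width'])"
```

```text
plate_three 0.77 [0.39, 0.49, 0.61, 0.73] [ 0.5278 -0.0601  0.0305] n [-0.415  0.062  0.908] tilt 24.8 dir -8.5 ax [0.0617 0.0636]
dish 0.73 [0.87, 0.51, 1.0, 0.8] [ 0.4319 -0.1855  0.0053] n [-0.106 -0.183  0.977] tilt 12.2 dir 60.0 ax [0.0575 0.1966]
[ 0.53105904 -0.06022416  0.02931402] [-0.22944764  0.46536629 -1.34438245] 0.06039526645831306
```

View pics/w2.png

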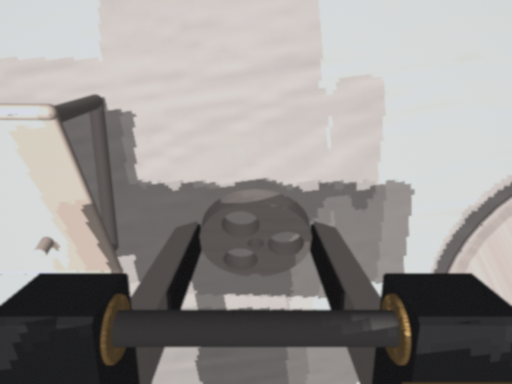

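The plate is held at (255,232), still tilted 25°, with its axis about 25 mm above the table. Now I press it level on the free table.

Call:
{"name": "step_arm", "arguments": {
  "deltas": [
    {"dp": [0, 0, 0.1], "twist": 0},
    {"dp": [0, 0, 0.1], "twist": 0},
    {"dp": [0, 0, 0.1], "twist": 0},
    {"dp": [0, 0, 0.1], "twist": 0},
    {"dp": [0, 0, 0.08], "twist": 0},
    {"dp": [0, 0, 0], "twist": 0}
  ],
  "squeeze": 8
}}

```text
time_s: 7.65
ee_pos: [0.5299, -0.0602, 0.0081]
eef_rot: [-3.142, 0.001, -0.142]
force: [-0.3, -0.2, -0.3]
grip_width: 0.0612
grip_force: 8.0
```

```bash
python3 m.py w3; python3 -c "
from station import ctrl;o=ctrl.get_obs();print(o['ee_pos'],o['force'],o['grip_width'])"
```

```text
plate_three 0.66 [0.39, 0.48, 0.62, 0.76] [ 0.5286 -0.0604  0.012 ] n [-0.032  0.007  0.999] tilt 1.9 dir -12.3 ax [0.0616 0.0625]
dish 0.9 [0.93, 0.59, 1.0, 0.8] [ 0.4893 -0.1928  0.0093] n [-0.178 -0.296  0.938] tilt 20.2 dir 59.0 ax [0.0297 0.0579]
[ 0.5302061  -0.06024256  0.00871675] [-0.83108689  0.09913866 -0.96174736] 0.06159252803172208
```

Call:
{"name": "step_arm", "arguments": {
  "deltas": [
    {"dp": [0, 0, 0], "twist": 0},
    {"dp": [0, 0, 0], "twist": 0},
    {"dp": [-0.04, 0, 0.07], "twist": 0},
    {"dp": [0, 0, 0.07], "twist": 0},
    {"dp": [0, 0, 0], "twist": 0}
  ],
  "gripper": 0.6
}}

```text
time_s: 8.4
ee_pos: [0.5284, -0.06, 0.0026]
eef_rot: [-3.142, 0.001, -0.142]
force: [0.3, 0.8, -0.7]
grip_width: 0.0752
grip_force: 0.0
```

Call:
{"name": "step_arm", "arguments": {
  "deltas": [
    {"dp": [0, 0, 0], "twist": 0},
    {"dp": [0, 0, 0], "twist": 0},
    {"dp": [0, 0, 0], "twist": 0},
    {"dp": [0, 0, 0], "twist": 0}
  ],
  "gripper": -1,
  "squeeze": 15
}}

```text
time_s: 8.8
ee_pos: [0.5287, -0.06, 0.0031]
eef_rot: [3.142, -0.0, -0.141]
force: [0.3, 0.3, -0.8]
grip_width: 0.0618
grip_force: 15.0
```

Call:
{"name": "step_arm", "arguments": {
  "deltas": [
    {"dp": [0, 0, -0.4], "twist": 0},
    {"dp": [0, 0, -0.9], "twist": 0},
    {"dp": [0, 0, -0.9], "twist": 0},
    {"dp": [-0.2, 0.6, -0.3], "twist": 0},
    {"dp": [-0.2, 0.8, 0], "twist": 0},
    {"dp": [-0.2, 0.8, 0], "twist": 0},
    {"dp": [-0.2, 0.8, 0], "twist": 0},
    {"dp": [-0.2, 0.8, 0], "twist": 0},
    {"dp": [0, 0, 0], "twist": 0},
    {"dp": [0, 0, 0], "twist": 0}
  ]
}}

```text
time_s: 9.8
ee_pos: [0.4673, -0.2051, 0.103]
eef_rot: [-3.141, 0.0, -0.143]
force: [-0.3, -0.8, -1.3]
grip_width: 0.0611
grip_force: 15.0
```

```bash
python3 m.py w4; cat > d.py <<'E'
from h import *
import sys
from scipy.optimize import least_squares
# dish rim: points at rim height from wrist & scene clouds
def rim(W,c0,zoff=0):
    P=W.reshape(-1,3);P=P[~np.isnan(P[:,0])];P[:,2]-=zoff
    r=np.hypot(P[:,0]-c0[0],P[:,1]-c0[1]);P=P[(abs(P[:,2]-.0135)<.0025)&(r>.08)&(r<.105)]
    if len(P)<40: return None
    f=least_squares(lambda q:np.hypot(P[:,0]-q[0],P[:,1]-q[1])-q[2],[*c0,.09],loss='soft_l1',f_scale=.002)
    return f.x.round(4),len(P)
if __name__=='__main__':
    c0=(.449,-.264)
    for n in ['scene','top']:
        im,d=ctrl.camera(n);print(n,rim(pts(n,d),c0))
    print('wrist',rim(np.load('w.npz')['W'],c0,.0005))
    o=ctrl.get_obs();print(o['ee_pos'],o['grip_width'])
E
python3 d.py
```

```text
plate_three 0.93 [0.39, 0.46, 0.62, 0.77] [ 0.468  -0.2055  0.1106] n [-0.003 -0.002  1.   ] tilt 0.2 dir 35.2 ax [0.0622 0.0625]
dish 0.91 [0.41, 0.23, 0.87, 0.81] [ 0.4494 -0.2644  0.0067] n [-0.007  0.004  1.   ] tilt 0.4 dir -30.2 ax [0.1799 0.1934]
scene (array([ 0.4475, -0.2598,  0.092 ]), 253)
top None
wrist (array([ 0.4484, -0.262 ,  0.0908]), 5644)
[ 0.46781975 -0.20431436  0.10301462] 0.06146277129747052
```

View pics/w4.png

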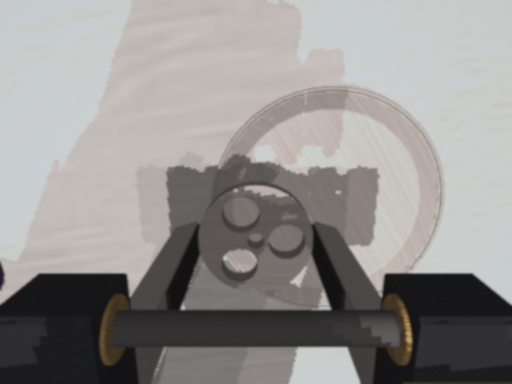

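The plate hangs level at (256,237), with its centre on the TCP. The dish ring is centred near (330,197). I'll refine the dish centre from its outline.

```bash
cat > dd.py <<'E'
from h import *
def outl(n,o=None):
    r=ctrl.cut_out(n,'dish')[0];c=cal(n);M=cam2world(n,o)
    m=r['pixels'].astype(np.uint8);ct=max(cv2.findContours(m,0,1)[0],key=len);h=cv2.convexHull(ct)[:,0]
    h=np.concatenate([np.linspace(a,b,5) for a,b in zip(h,np.roll(h,-1,0)) if np.linalg.norm(a-b)<25])
    ray=np.c_[(h[:,0]-c['cx'])/c['fx'],(h[:,1]-c['cy'])/c['fy'],np.ones(len(h))]@M[:3,:3].T
    P=M[:3,3]+ray*((.014-M[2,3])/ray[:,2])[:,None]
    from scipy.optimize import least_squares
    f=least_squares(lambda q:np.hypot(P[:,0]-q[0],P[:,1]-q[1])-q[2],[.449,-.264,.0935],loss='soft_l1',f_scale=.001)
    return f.x.round(4)
if __name__=='__main__':
    for n in ['scene','top','wrist']:
        o=ctrl.get_obs();ctrl.camera(n);print(n,outl(n,o))
E
python3 dd.py
```

```text
scene [ 0.4478 -0.2595  0.0945]
top [ 0.4529 -0.1851  0.0193]
wrist [ 0.4483 -0.2622  0.0947]
```

Call:
{"name": "step_arm", "arguments": {
  "deltas": [
    {"dp": [-0.14, 0.7, 0], "twist": 0},
    {"dp": [-0.14, 0.79, 0], "twist": 0},
    {"dp": [0, 0, 0.5], "twist": 0},
    {"dp": [0, 0, 0.8], "twist": 0},
    {"dp": [0, 0, 0.6], "twist": 0},
    {"dp": [0, 0, 0.2], "twist": 0},
    {"dp": [0, 0, 0], "twist": 0},
    {"dp": [0, 0, 0], "twist": 0}
  ]
}}

```text
time_s: 11.25
ee_pos: [0.4486, -0.2626, 0.0201]
eef_rot: [3.141, -0.001, -0.141]
force: [-0.7, 0.8, -1.1]
grip_width: 0.0613
grip_force: 15.0
```

```bash
cat > o.py <<'E'
from station import ctrl;o=ctrl.get_obs();print(o['time_s'],o['ee_pos'].round(4),o['eef_rot'].round(3),o['force'].round(1),o['grip_width'])
E
python3 o.py;python3 o.py
```

```text
11.25 [ 0.4486 -0.2626  0.0201] [ 3.141e+00 -1.000e-03 -1.410e-01] [-0.7  0.8 -1.1] 0.06128472875627038
11.25 [ 0.4486 -0.2626  0.0201] [ 3.141e+00 -1.000e-03 -1.410e-01] [-0.7  0.8 -1.1] 0.06128472875627038
```

Call:
{"name": "step_arm", "arguments": {
  "deltas": [
    {"dp": [0, 0, 0.1], "twist": 0},
    {"dp": [0, 0, 0.1], "twist": 0},
    {"dp": [0, 0, 0.06], "twist": 0},
    {"dp": [0, 0, 0], "twist": 0}
  ]
}}

```text
time_s: 11.65
ee_pos: [0.448, -0.2622, 0.0084]
eef_rot: [-3.141, 0.0, -0.142]
force: [0.6, -0.0, -0.8]
grip_width: 0.0616
grip_force: 15.0
```

Call:
{"name": "step_arm", "arguments": {
  "deltas": [
    {"dp": [0, 0, 0.02], "twist": 0},
    {"dp": [0, 0, 0], "twist": 0}
  ]
}}

```text
time_s: 11.85
ee_pos: [0.4482, -0.2623, 0.0081]
eef_rot: [3.142, -0.0, -0.141]
force: [-0.9, 0.8, 1.7]
grip_width: 0.0613
grip_force: 15.0
```

Call:
{"name": "step_arm", "arguments": {
  "deltas": [
    {"dp": [0, 0, 0], "twist": 0},
    {"dp": [0, 0, 0], "twist": 0},
    {"dp": [0, 0, 0], "twist": 0},
    {"dp": [0, 0, -0.4], "twist": 0},
    {"dp": [0, 0, -0.8], "twist": 0},
    {"dp": [0, 0, -0.8], "twist": 0},
    {"dp": [0, 0, -0.8], "twist": 0}
  ],
  "gripper": 0.7
}}

```text
time_s: 12.55
ee_pos: [0.448, -0.2622, 0.1211]
eef_rot: [-3.142, 0.0, -0.142]
force: [0.5, 0.5, 0.8]
grip_width: 0.08
grip_force: 0.0
```

```bash
python3 m.py w5; python3 o.py
```

```text
plate_three 0.55 [0.43, 0.4, 0.58, 0.58] [ 0.4489 -0.2626  0.016 ] n [ 0.002 -0.     1.   ] tilt 0.1 dir 166.6 ax [0.0617 0.0622]
dish 0.68 [0.29, 0.18, 0.72, 0.75] [ 0.4487 -0.2623  0.0064] n [-0.004 -0.     1.   ] tilt 0.2 dir 1.9 ax [0.175  0.1752]
12.8 [ 0.4478 -0.2621  0.1191] [-3.141e+00  1.000e-03 -1.420e-01] [ 0.2  0.4 -0.3] 0.08005097888357923
```

Call:
{"name": "step_arm", "arguments": {
  "deltas": [
    {"dp": [0.1, -0.8, 0], "twist": 0},
    {"dp": [0.1, -0.9, 0], "twist": 0},
    {"dp": [0.1, -0.9, 0], "twist": 0},
    {"dp": [0.1, -0.9, 0], "twist": 0},
    {"dp": [0.1, -0.9, 0], "twist": 0},
    {"dp": [0.1, -0.9, 0], "twist": 0},
    {"dp": [0.1, -0.9, 0], "twist": 0},
    {"dp": [0.1, -0.9, 0], "twist": 0},
    {"dp": [0.2, -0.9, 0], "twist": 0},
    {"dp": [0.2, -0.9, 0], "twist": 0},
    {"dp": [0.2, -0.9, 0], "twist": 0},
    {"dp": [0.2, -0.9, 0], "twist": 0}
  ],
  "gripper": 1
}}

```text
time_s: 14.0
ee_pos: [0.5716, 0.1538, 0.1181]
eef_rot: [3.141, 0.002, -0.141]
force: [0.2, -0.7, 0.3]
grip_width: 0.0942
grip_force: 0.0
```

Call:
{"name": "step_arm", "arguments": {
  "deltas": [
    {"dp": [0.2, -0.9, 0], "twist": 0},
    {"dp": [0.2, -0.9, 0], "twist": 0},
    {"dp": [0, -0.9, 0], "twist": 0},
    {"dp": [0, 0, 0], "twist": 0},
    {"dp": [0, 0, 0], "twist": 0}
  ]
}}

```text
time_s: 14.5
ee_pos: [0.6022, 0.2572, 0.1178]
eef_rot: [3.14, 0.002, -0.14]
force: [-0.5, -0.7, 0.2]
grip_width: 0.0941
grip_force: 0.0
```

```bash
python3 o.py; python3 m.py w6; python3 o.py
```

```text
14.5 [0.6022 0.2572 0.1178] [ 3.14e+00  2.00e-03 -1.40e-01] [-0.5 -0.7  0.2] 0.09410268437244003
plate_fine 0.79 [0.67, 0.76, 0.75, 0.92] [0.5239 0.1954 0.0864] n [ 0.182 -0.978  0.105] tilt 84.0 dir 100.5 ax [0.0543 0.6176]
plate_fine 0.63 [0.68, 0.43, 0.86, 0.62] [0.587  0.1598 0.0638] n [-0.426  0.068  0.902] tilt 25.6 dir -9.1 ax [0.0604 0.0634]
plate_coarse 0.63 [0.42, 0.42, 0.59, 0.61] [0.6012 0.2571 0.0635] n [-0.42   0.062  0.906] tilt 25.1 dir -8.5 ax [0.0617 0.0635]
14.75 [0.603  0.2561 0.1198] [ 3.142  0.    -0.143] [-0.4  0.3 -0.3] 0.09395777690252895
```

Plate three lies flat at (0.4489, −0.2626), at most 0.3 mm from the measured dish centre. Now the coarse plate.

Call:
{"name": "step_arm", "arguments": {
  "deltas": [
    {"dp": [-0.01, 0, 0.5], "twist": 0},
    {"dp": [0, 0, 0.6], "twist": 0},
    {"dp": [0, 0, 0.3], "twist": 0},
    {"dp": [0, 0, 0.15], "twist": 0},
    {"dp": [0, 0, 0], "twist": 0},
    {"dp": [0, 0, 0], "twist": 0}
  ],
  "gripper": 1
}}

```text
time_s: 15.35
ee_pos: [0.603, 0.2572, 0.0589]
eef_rot: [-3.141, -0.001, -0.142]
force: [0.0, -0.1, 0.5]
grip_width: 0.094
grip_force: 0.0
```

Call:
{"name": "step_arm", "arguments": {
  "deltas": [
    {"dp": [0, 0, 0], "twist": 0},
    {"dp": [0, 0, 0], "twist": 0},
    {"dp": [0, 0, 0], "twist": 0},
    {"dp": [0, 0, 0], "twist": 0},
    {"dp": [0, 0, 0], "twist": 0}
  ],
  "gripper": -1,
  "squeeze": 15
}}

```text
time_s: 15.85
ee_pos: [0.6025, 0.2572, 0.0579]
eef_rot: [-3.142, -0.0, -0.141]
force: [-0.2, -0.6, 1.1]
grip_width: 0.0611
grip_force: 15.0
```

Call:
{"name": "step_arm", "arguments": {
  "deltas": [
    {"dp": [0, 0, -0.3], "twist": 0},
    {"dp": [0, 0, -0.6], "twist": 0},
    {"dp": [0, 0, -0.6], "twist": 0},
    {"dp": [-0.08, 0.9, 0], "twist": 0},
    {"dp": [-0.08, 0.9, 0], "twist": 0},
    {"dp": [-0.08, 0.9, 0], "twist": 0},
    {"dp": [-0.08, 0.9, 0], "twist": 0},
    {"dp": [-0.08, 0.9, 0], "twist": 0},
    {"dp": [-0.08, 0.9, 0], "twist": 0},
    {"dp": [-0.08, 0.9, 0], "twist": 0},
    {"dp": [-0.08, 0.9, 0], "twist": 0},
    {"dp": [-0.04, 0.9, 0], "twist": 0}
  ]
}}

```text
time_s: 17.05
ee_pos: [0.5294, -0.0611, 0.1188]
eef_rot: [3.142, -0.001, -0.141]
force: [0.9, -0.2, -1.9]
grip_width: 0.0614
grip_force: 15.0
```

Call:
{"name": "step_arm", "arguments": {
  "deltas": [
    {"dp": [0, 0, 0.4], "twist": 0},
    {"dp": [0, 0, 0.8], "twist": 0},
    {"dp": [0, 0, 0.7], "twist": 0},
    {"dp": [0, 0, 0.3], "twist": 0},
    {"dp": [0, 0, 0.2], "twist": 0},
    {"dp": [0, 0, 0], "twist": 0}
  ]
}}

```text
time_s: 17.65
ee_pos: [0.53, -0.0597, 0.022]
eef_rot: [3.142, 0.0, -0.141]
force: [0.1, 0.1, -0.7]
grip_width: 0.0618
grip_force: 15.0
```

```bash
python3 m.py w7; python3 o.py
```

```text
plate_coarse 0.63 [0.39, 0.49, 0.61, 0.73] [ 0.5287 -0.0598  0.0274] n [-0.415  0.06   0.908] tilt 24.8 dir -8.2 ax [0.0619 0.0635]
dish 0.63 [0.89, 0.53, 1.0, 0.8] [ 0.4296 -0.1833  0.0045] n [-0.124 -0.212  0.969] tilt 14.2 dir 59.7 ax [0.0516 0.195 ]
17.9 [ 0.5304 -0.0598  0.0229] [ 3.142e+00 -2.000e-03 -1.410e-01] [ 0.8 -0.6 -0.8] 0.06133625949620916
```

Call:
{"name": "step_arm", "arguments": {
  "deltas": [
    {"dp": [0, 0, 0.1], "twist": 0},
    {"dp": [0, 0, 0.1], "twist": 0},
    {"dp": [0, 0, 0.1], "twist": 0},
    {"dp": [0, 0, 0.08], "twist": 0},
    {"dp": [0, 0, 0.05], "twist": 0},
    {"dp": [0, 0, 0], "twist": 0}
  ],
  "squeeze": 8
}}

```text
time_s: 18.5
ee_pos: [0.5299, -0.0598, 0.0045]
eef_rot: [3.142, 0.0, -0.141]
force: [1.2, -0.8, -1.2]
grip_width: 0.0616
grip_force: 8.0
```

```bash
python3 m.py w8; python3 o.py
```

```text
plate_coarse 0.96 [0.39, 0.47, 0.62, 0.76] [ 0.5297 -0.06    0.011 ] n [ 0.    -0.001  1.   ] tilt 0.0 dir 93.3 ax [0.0618 0.0624]
dish 0.86 [0.93, 0.61, 1.0, 0.8] [ 0.5132 -0.208  -0.006 ] n [-0.035 -0.759  0.65 ] tilt 49.4 dir 87.3 ax [0.0266 0.0288]
18.75 [ 0.5297 -0.0597  0.0045] [-3.142  0.    -0.142] [ 0.8 -0.3 -2. ] 0.061618826088876845
```

Call:
{"name": "step_arm", "arguments": {
  "deltas": [
    {"dp": [0, 0, 0], "twist": 0},
    {"dp": [0, 0, -0.4], "twist": 0},
    {"dp": [0, 0, -0.8], "twist": 0},
    {"dp": [0, 0, -0.8], "twist": 0},
    {"dp": [0, 0, -0.4], "twist": 0},
    {"dp": [-0.2, 0.85, 0], "twist": 0},
    {"dp": [-0.2, 0.9, 0], "twist": 0},
    {"dp": [-0.2, 0.9, 0], "twist": 0},
    {"dp": [-0.2, 0.9, 0], "twist": 0},
    {"dp": [-0.2, 0.9, 0], "twist": 0},
    {"dp": [-0.285, 0.85, 0], "twist": 0}
  ],
  "squeeze": 15
}}

```text
time_s: 19.85
ee_pos: [0.4484, -0.2638, 0.1007]
eef_rot: [3.142, -0.0, -0.142]
force: [-0.4, 0.4, -1.8]
grip_width: 0.0613
grip_force: 15.0
```

Call:
{"name": "step_arm", "arguments": {
  "deltas": [
    {"dp": [0, 0, 0.4], "twist": 0},
    {"dp": [0, 0, 0.8], "twist": 0},
    {"dp": [0, 0, 0.4], "twist": 0},
    {"dp": [0, 0, 0.2], "twist": 0},
    {"dp": [0, 0, 0], "twist": 0},
    {"dp": [0, 0, 0], "twist": 0}
  ]
}}

```text
time_s: 20.45
ee_pos: [0.4495, -0.2626, 0.0294]
eef_rot: [3.141, -0.001, -0.141]
force: [-0.4, -0.3, -0.8]
grip_width: 0.0615
grip_force: 15.0
```

```bash
python3 m.py w9; python3 o.py
```

```text
plate_three 0.92 [0.41, 0.46, 0.59, 0.72] [ 0.4502 -0.2624  0.0153] n [ 0.026 -0.009  1.   ] tilt 1.6 dir 160.6 ax [0.0573 0.0613]
plate_coarse 0.85 [0.39, 0.47, 0.61, 0.76] [ 0.4493 -0.2628  0.0358] n [-0.007 -0.     1.   ] tilt 0.4 dir 3.1 ax [0.0622 0.0624]
plate_coarse 0.18 [0.41, 0.46, 0.59, 0.72] [ 0.4504 -0.2628  0.0152] n [ 0.037 -0.003  0.999] tilt 2.1 dir 175.4 ax [0.0585 0.0605]
dish 0.69 [0.19, 0.16, 0.81, 0.94] [ 0.4475 -0.2586  0.0069] n [-0.017  0.002  1.   ] tilt 1.0 dir -5.6 ax [0.1853 0.1988]
20.7 [ 0.4494 -0.2626  0.0293] [ 3.141e+00 -1.000e-03 -1.420e-01] [ 0.  -0.3 -2.4] 0.061094160774088115
```

Call:
{"name": "step_arm", "arguments": {
  "deltas": [
    {"dp": [-0.01, 0, 0.1], "twist": 0},
    {"dp": [0, 0, 0.08], "twist": 0},
    {"dp": [0, 0, 0.04], "twist": 0},
    {"dp": [0, 0, 0], "twist": 0}
  ]
}}

```text
time_s: 21.1
ee_pos: [0.4486, -0.2623, 0.0196]
eef_rot: [-3.141, 0.0, -0.142]
force: [1.1, -0.1, -1.5]
grip_width: 0.0613
grip_force: 15.0
```

Call:
{"name": "step_arm", "arguments": {
  "deltas": [
    {"dp": [0, 0, 0.02], "twist": 0},
    {"dp": [0, 0, 0.01], "twist": 0},
    {"dp": [0, 0, 0], "twist": 0}
  ]
}}

```text
time_s: 21.4
ee_pos: [0.4488, -0.2624, 0.0194]
eef_rot: [3.142, -0.0, -0.142]
force: [-4.6, 2.6, 10.1]
grip_width: 0.0613
grip_force: 15.0
```

Call:
{"name": "step_arm", "arguments": {
  "deltas": [
    {"dp": [0, 0, -0.02], "twist": 0},
    {"dp": [0, 0, 0], "twist": 0}
  ]
}}

```text
time_s: 21.6
ee_pos: [0.4488, -0.2624, 0.0195]
eef_rot: [3.141, -0.0, -0.141]
force: [-0.2, -0.4, -1.9]
grip_width: 0.0614
grip_force: 15.0
```

Call:
{"name": "step_arm", "arguments": {
  "deltas": [
    {"dp": [0, 0, 0], "twist": 0},
    {"dp": [0, 0, 0], "twist": 0},
    {"dp": [0, 0, 0], "twist": 0},
    {"dp": [0, 0, -0.4], "twist": 0},
    {"dp": [0, 0, -0.8], "twist": 0},
    {"dp": [0, 0, -0.8], "twist": 0},
    {"dp": [0, 0, -0.5], "twist": 0},
    {"dp": [0, 0, 0], "twist": 0}
  ],
  "gripper": 0.7
}}

```text
time_s: 22.4
ee_pos: [0.4498, -0.2631, 0.1221]
eef_rot: [3.139, -0.004, -0.142]
force: [-0.3, 0.4, -0.3]
grip_width: 0.0801
grip_force: 0.0
```

```bash
python3 m.py w10; python3 o.py
```

```text
plate_three 0.7 [0.44, 0.4, 0.55, 0.57] [ 0.4514 -0.2635  0.0159] n [0.013 0.001 1.   ] tilt 0.8 dir -176.0 ax [0.0488 0.0578]
plate_coarse 0.81 [0.43, 0.41, 0.57, 0.59] [ 0.4488 -0.2625  0.026 ] n [-0.001 -0.     1.   ] tilt 0.1 dir 3.1 ax [0.0606 0.0621]
dish 0.81 [0.28, 0.19, 0.71, 0.75] [ 0.448  -0.2623  0.0065] n [-0.003 -0.     1.   ] tilt 0.2 dir 7.5 ax [0.1751 0.1765]
22.65 [ 0.4482 -0.262   0.1181] [-3.141e+00  2.000e-03 -1.420e-01] [0.6 0.5 0.1] 0.0799118951236294
```

Call:
{"name": "step_arm", "arguments": {
  "deltas": [
    {"dp": [0.1, -0.8, 0], "twist": 0},
    {"dp": [0.1, -0.9, 0], "twist": 0},
    {"dp": [0.1, -0.9, 0], "twist": 0},
    {"dp": [0.1, -0.9, 0], "twist": 0},
    {"dp": [0.1, -0.9, 0], "twist": 0},
    {"dp": [0.2, -0.9, 0], "twist": 0},
    {"dp": [0.2, -0.9, 0], "twist": 0},
    {"dp": [0.2, -0.9, 0], "twist": 0},
    {"dp": [0.2, -0.9, 0], "twist": 0},
    {"dp": [0.2, -0.9, 0], "twist": 0},
    {"dp": [0.25, -0.9, 0], "twist": 0},
    {"dp": [0.2, -0.9, 0], "twist": 0}
  ],
  "gripper": 1
}}

```text
time_s: 23.85
ee_pos: [0.5864, 0.1518, 0.1182]
eef_rot: [3.141, 0.001, -0.142]
force: [-0.2, -0.5, 0.0]
grip_width: 0.0946
grip_force: 0.0
```

Call:
{"name": "step_arm", "arguments": {
  "deltas": [
    {"dp": [0, -0.24, 0], "twist": 0},
    {"dp": [0, 0, 0], "twist": 0},
    {"dp": [0, 0, 0], "twist": 0}
  ]
}}

```text
time_s: 24.15
ee_pos: [0.5872, 0.159, 0.1188]
eef_rot: [3.141, 0.001, -0.142]
force: [0.3, -0.6, 0.2]
grip_width: 0.0941
grip_force: 0.0
```

```bash
python3 o.py; python3 m.py w11; python3 o.py
```

```text
24.15 [0.5872 0.159  0.1188] [ 3.141e+00  1.000e-03 -1.420e-01] [ 0.3 -0.6  0.2] 0.0940785724185008
plate_fine 0.84 [0.41, 0.43, 0.58, 0.61] [0.5866 0.1601 0.0638] n [-0.427  0.064  0.902] tilt 25.6 dir -8.5 ax [0.0613 0.0633]
plate_fine 0.81 [0.69, 0.78, 0.77, 0.93] [0.4298 0.0638 0.0094] n [ 0.059 -0.005  0.998] tilt 3.4 dir 175.1 ax [0.0546 0.0634]
plate_fine 0.75 [0.47, 0.75, 0.58, 0.91] [0.4675 0.1634 0.0112] n [ 0.155 -0.024  0.988] tilt 9.0 dir 171.3 ax [0.03   0.0492]
24.4 [0.5876 0.159  0.1196] [-3.142 -0.    -0.143] [ 0.  0. -0.] 0.09389465016873443
```

Call:
{"name": "step_arm", "arguments": {
  "deltas": [
    {"dp": [0, -0.02, 0.5], "twist": 0},
    {"dp": [0, 0, 0.6], "twist": 0},
    {"dp": [0, 0, 0.3], "twist": 0},
    {"dp": [0, 0, 0.14], "twist": 0},
    {"dp": [0, 0, 0], "twist": 0},
    {"dp": [0, 0, 0], "twist": 0}
  ],
  "gripper": 1
}}

```text
time_s: 25.0
ee_pos: [0.5882, 0.1607, 0.0588]
eef_rot: [-3.141, -0.001, -0.142]
force: [0.6, -0.3, -0.1]
grip_width: 0.0939
grip_force: 0.0
```

Call:
{"name": "step_arm", "arguments": {
  "deltas": [
    {"dp": [0, 0, 0], "twist": 0},
    {"dp": [0, 0, 0], "twist": 0},
    {"dp": [0, 0, 0], "twist": 0},
    {"dp": [0, 0, 0], "twist": 0},
    {"dp": [0, 0, 0], "twist": 0}
  ],
  "gripper": -1,
  "squeeze": 15
}}

```text
time_s: 25.5
ee_pos: [0.5878, 0.1605, 0.058]
eef_rot: [3.141, -0.0, -0.142]
force: [-1.0, -1.0, 1.2]
grip_width: 0.0611
grip_force: 15.0
```

Call:
{"name": "step_arm", "arguments": {
  "deltas": [
    {"dp": [0, 0, -0.3], "twist": 0},
    {"dp": [0, 0, -0.6], "twist": 0},
    {"dp": [0, 0, -0.6], "twist": 0},
    {"dp": [-0.1, 0.8, 0], "twist": 0},
    {"dp": [-0.1, 0.9, 0], "twist": 0},
    {"dp": [-0.1, 0.9, 0], "twist": 0},
    {"dp": [-0.1, 0.9, 0], "twist": 0},
    {"dp": [-0.1, 0.9, 0], "twist": 0},
    {"dp": [-0.1, 0.9, 0], "twist": 0},
    {"dp": [-0.05, 0.36, 0], "twist": 0}
  ]
}}

```text
time_s: 26.5
ee_pos: [0.5295, -0.0621, 0.1186]
eef_rot: [3.141, -0.0, -0.144]
force: [0.1, 0.3, -2.0]
grip_width: 0.0612
grip_force: 15.0
```

Call:
{"name": "step_arm", "arguments": {
  "deltas": [
    {"dp": [0, 0, 0.4], "twist": 0},
    {"dp": [0, 0, 0.8], "twist": 0},
    {"dp": [0, 0, 0.7], "twist": 0},
    {"dp": [0, 0, 0.3], "twist": 0},
    {"dp": [0, 0, 0.2], "twist": 0},
    {"dp": [0, 0, 0], "twist": 0}
  ]
}}

```text
time_s: 27.1
ee_pos: [0.5302, -0.0596, 0.0219]
eef_rot: [-3.142, 0.0, -0.141]
force: [0.2, -0.3, -1.4]
grip_width: 0.0612
grip_force: 15.0
```

```bash
python3 m.py w12; python3 o.py
```

```text
plate_fine 0.97 [0.39, 0.49, 0.62, 0.72] [ 0.529  -0.0597  0.0275] n [-0.418  0.061  0.906] tilt 25.0 dir -8.3 ax [0.062  0.0632]
dish 0.76 [0.89, 0.53, 1.0, 0.79] [ 0.4558 -0.1891  0.0064] n [-0.131 -0.217  0.967] tilt 14.7 dir 58.9 ax [0.0479 0.14  ]
27.35 [ 0.5306 -0.0599  0.0228] [ 3.142e+00 -2.000e-03 -1.420e-01] [ 0.8 -0.1 -1.5] 0.061412219227940365
```

Same state as the coarse plate at this point, so I repeat the same moves.

Call:
{"name": "step_arm", "arguments": {
  "deltas": [
    {"dp": [0, 0, 0.1], "twist": 0},
    {"dp": [0, 0, 0.1], "twist": 0},
    {"dp": [0, 0, 0.1], "twist": 0},
    {"dp": [0, 0, 0.08], "twist": 0},
    {"dp": [0, 0, 0.05], "twist": 0},
    {"dp": [0, 0, 0], "twist": 0}
  ],
  "squeeze": 8
}}

```text
time_s: 27.95
ee_pos: [0.5301, -0.0598, 0.0046]
eef_rot: [3.142, -0.0, -0.141]
force: [1.0, 0.4, -0.6]
grip_width: 0.062
grip_force: 8.0
```

```bash
python3 m.py w13; python3 o.py
```

```text
dish 0.9 [0.93, 0.6, 1.0, 0.79] [ 0.4907 -0.1911  0.0099] n [-0.193 -0.322  0.927] tilt 22.1 dir 59.1 ax [0.0268 0.0505]
28.2 [ 0.5301 -0.0598  0.0046] [ 3.142  0.    -0.142] [ 1.6 -0.7 -0.1] 0.061555484626372586
```

Call:
{"name": "step_arm", "arguments": {
  "deltas": [
    {"dp": [0, 0, 0], "twist": 0},
    {"dp": [0, 0, -0.4], "twist": 0},
    {"dp": [0, 0, -0.8], "twist": 0},
    {"dp": [0, 0, -0.8], "twist": 0},
    {"dp": [0, 0, -0.4], "twist": 0},
    {"dp": [-0.2, 0.85, 0], "twist": 0},
    {"dp": [-0.2, 0.9, 0], "twist": 0},
    {"dp": [-0.2, 0.9, 0], "twist": 0},
    {"dp": [-0.2, 0.9, 0], "twist": 0},
    {"dp": [-0.2, 0.9, 0], "twist": 0},
    {"dp": [-0.3, 0.85, 0], "twist": 0}
  ],
  "squeeze": 15
}}

```text
time_s: 29.3
ee_pos: [0.4479, -0.2637, 0.1005]
eef_rot: [-3.141, 0.0, -0.142]
force: [-0.4, -0.4, -1.9]
grip_width: 0.0611
grip_force: 15.0
```

Call:
{"name": "step_arm", "arguments": {
  "deltas": [
    {"dp": [0, 0, 0.4], "twist": 0},
    {"dp": [0, 0, 0.7], "twist": 0},
    {"dp": [0, 0, 0.3], "twist": 0},
    {"dp": [0, 0, 0.15], "twist": 0},
    {"dp": [0, 0, 0], "twist": 0},
    {"dp": [0, 0, 0], "twist": 0}
  ]
}}

```text
time_s: 29.9
ee_pos: [0.4492, -0.2624, 0.0395]
eef_rot: [3.141, -0.001, -0.141]
force: [-0.4, -0.2, -1.8]
grip_width: 0.0613
grip_force: 15.0
```

```bash
python3 m.py w14; python3 o.py
```

```text
plate_three 0.55 [0.43, 0.44, 0.58, 0.49] [ 0.4772 -0.2703  0.0119] n [ 0.973 -0.215  0.084] tilt 85.2 dir 167.5 ax [0.0153 0.0401]
plate_fine 0.82 [0.39, 0.47, 0.62, 0.76] [ 0.4492 -0.2628  0.0458] n [-0.006  0.001  1.   ] tilt 0.4 dir -10.5 ax [0.0617 0.0623]
plate_coarse 0.6 [0.43, 0.46, 0.59, 0.63] [ 0.4602 -0.2645  0.0248] n [ 0.062 -0.018  0.998] tilt 3.7 dir 164.0 ax [0.0392 0.0524]
dish 0.84 [0.2, 0.16, 0.8, 0.92] [ 0.4552 -0.2613  0.0069] n [-0.021  0.002  1.   ] tilt 1.2 dir -5.7 ax [0.1736 0.1966]
30.15 [ 0.4489 -0.2625  0.0392] [ 3.141e+00 -1.000e-03 -1.410e-01] [-0.7  0.1 -1.6] 0.06181260428031296
```

Call:
{"name": "step_arm", "arguments": {
  "deltas": [
    {"dp": [-0.01, 0, 0.1], "twist": 0},
    {"dp": [0, 0, 0.08], "twist": 0},
    {"dp": [0, 0, 0.04], "twist": 0},
    {"dp": [0, 0, 0], "twist": 0}
  ]
}}

```text
time_s: 30.55
ee_pos: [0.4482, -0.2623, 0.0297]
eef_rot: [-3.141, 0.0, -0.142]
force: [-0.2, -0.0, -2.0]
grip_width: 0.0613
grip_force: 15.0
```

Call:
{"name": "step_arm", "arguments": {
  "deltas": [
    {"dp": [0, 0, 0.015], "twist": 0},
    {"dp": [0, 0, 0], "twist": 0},
    {"dp": [0, 0, 0], "twist": 0}
  ]
}}

```text
time_s: 30.85
ee_pos: [0.4483, -0.2623, 0.0295]
eef_rot: [3.142, -0.0, -0.142]
force: [-2.3, 2.1, 4.7]
grip_width: 0.0612
grip_force: 15.0
```

Contact at about 5 N. I release, rise and look.

Call:
{"name": "step_arm", "arguments": {
  "deltas": [
    {"dp": [0, 0, -0.005], "twist": 0},
    {"dp": [0, 0, 0], "twist": 0},
    {"dp": [0, 0, 0], "twist": 0},
    {"dp": [0, 0, 0], "twist": 0},
    {"dp": [0, 0, -0.4], "twist": 0},
    {"dp": [0, 0, -0.8], "twist": 0},
    {"dp": [0, 0, -0.8], "twist": 0},
    {"dp": [0, 0, -0.5], "twist": 0},
    {"dp": [0, 0, 0], "twist": 0},
    {"dp": [0, 0, 0], "twist": 0}
  ],
  "gripper": 0.7
}}

```text
time_s: 31.85
ee_pos: [0.4481, -0.2622, 0.1289]
eef_rot: [-3.142, 0.0, -0.142]
force: [0.2, 0.3, -0.8]
grip_width: 0.0804
grip_force: 0.0
```

```bash
python3 m.py w15; python3 o.py; python3 - <<'E'
from h import *
im,_=ctrl.camera('scene');a=cv2.resize(im[140:210,280:380],(800,560),interpolation=cv2.INTER_CUBIC);cv2.imwrite('pics/s2.png',a[...,::-1])
w=np.load('w.npz')['im'][60:300,120:400];cv2.imwrite('pics/w15c.png',cv2.resize(w,(700,600),interpolation=cv2.INTER_CUBIC)[...,::-1])
E
```

```text
plate_fine 0.86 [0.43, 0.4, 0.57, 0.59] [ 0.4483 -0.2626  0.0359] n [-0.001 -0.001  1.   ] tilt 0.1 dir 43.8 ax [0.0614 0.0621]
plate_coarse 0.49 [0.48, 0.39, 0.54, 0.5] [ 0.462  -0.2644  0.0224] n [-0.022  0.065  0.998] tilt 3.9 dir -71.5 ax [0.0353 0.0472]
dish 0.97 [0.29, 0.18, 0.71, 0.74] [ 0.4469 -0.2623  0.007 ] n [-0.004  0.     1.   ] tilt 0.2 dir -1.0 ax [0.1883 0.194 ]
dish 0.63 [0.47, 0.39, 0.51, 0.51] [ 0.4619 -0.2641  0.0221] n [-0.024 -0.049  0.999] tilt 3.1 dir 63.7 ax [0.0343 0.0416]
32.1 [ 0.448  -0.2621  0.1285] [-3.141e+00  1.000e-03 -1.420e-01] [ 0.6 -0.1 -0.1] 0.08039457263919672
```

View pics/w15c.png

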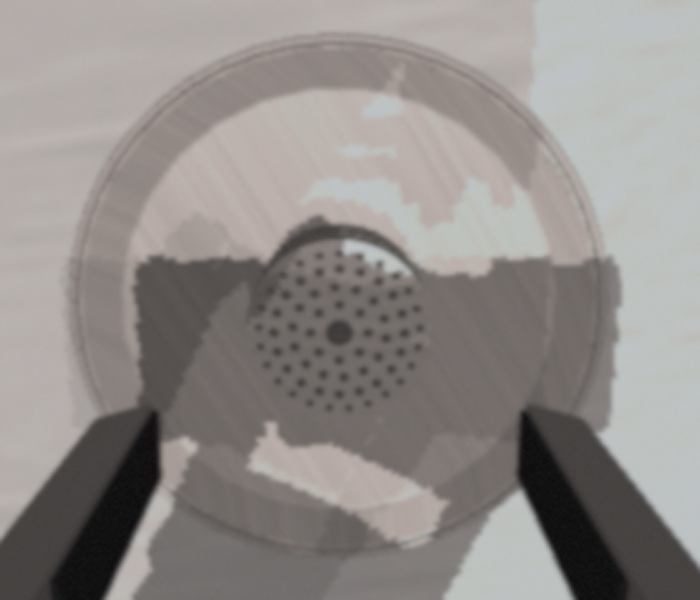

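View pics/s2.png

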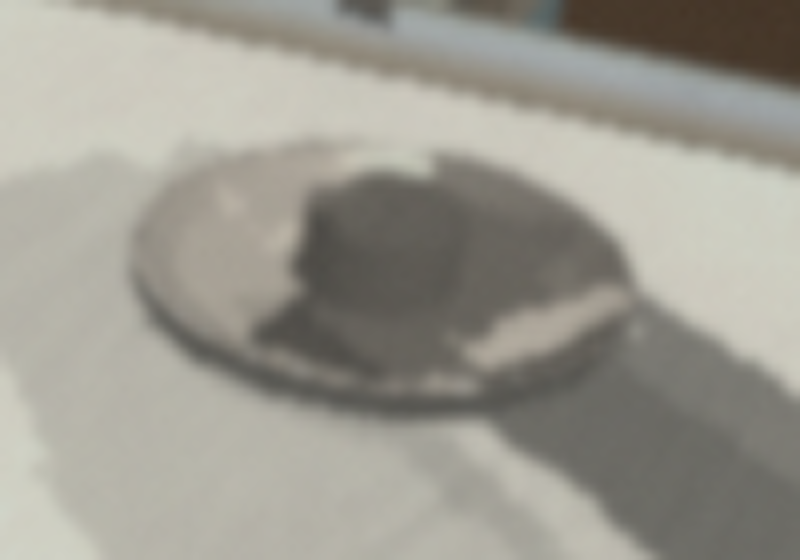

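The fine plate lies level on top, at (340,332) in the wrist crop. The scene crop shows one straight cylinder at (385,245) in the middle of the dish. The measured plate centres agree to within 0.6 mm, so I hand in.

```bash
python3 -c "
from station import ctrl;print(ctrl.hand_in())"
```

```text
the job is handed in; nothing more can be done
None
```

The three plates are stacked flat in the middle of the dish (three-opening, then coarse, then fine on top), with their measured centres within about 0.6 mm of each other. The job was handed in at about 32 s; the hand-in gave no verdict.

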